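# Feed a sealed sauce cup through the one-way flaps of a feed lane

## Robot

A 6-joint arm with a two-finger parallel gripper is mounted at the origin on a cart in front of the work surface, level with it; the furniture and walls round the work are solid. World frame = base frame: x ahead of the robot, y to its left, z up, the work surface at z = 0. Lengths are in m, angles in rad, forces in N, time in s.
With the tool pointing down it reaches from about 0.375 to 0.975 m from the base axis. Payload 3.8 kg.
Tool frame: the origin (TCP) lies at the very end of the fingers, on their centre line; the grasp point (between the pads) lies 19 mm behind it (bot.pinch_z is the distance from the TCP to the grasp point, in m); x points along the fingers, y is the direction in which the jaws open and shut, and the axes are right-handed (so a half turn about x gives the same grasp; the last joint's range is limited). The gripper opens to 85 mm and grips with 20 to 120 N. Pads are 22 mm wide; open, the fingers measure 114 mm over their backs; the gripper's body (76 mm by 85 mm) begins 54 mm behind the grasp point. The pads swing forward as they close: fully open they stand 13 mm farther back than shut.
Start: joints at [-1.259, 0.264, 1.604, -0, 1.274, -0.037], TCP at [0.231, -0.634, 0.2] pointing down, gripper open.
Joint ranges: [-2.63, 2.63], [-0.94, 2.18], [0.31, 2.57], [-1.31, 4.45], [0, 2.66], [-2.55, 2.55]. Speed limits (rad/s): [2.57, 2.57, 3.14, 3.14, 3.14, 3.14].

## Interface

Orientations are given as a rotation vector (axis times angle).
In Python, from workcell import monitor, imaging, finish_job, bot gives the robot as it stands.
- The arm moves only by the tool jog_arm, never from a script. Its argument "rows" is a list of rows, each a list of 7 numbers: the shift along the tool's x, y, z in m, then the turn, a rotation vector about the tool's x, y, z in rad, then the opening in per cent of the stroke, from 0 (shut) to 100 (fully open). A call has 1 to 20 rows; each row is the pose to reach, as a shift and turn from the pose measured when the call began, along the tool's axes at that moment; what a row does not reach only later rows make up. A row lasts 1/10 s, in which the tool goes at most 50 mm and 8.59 degrees, less where a joint would pass 70% of its speed; a pose out of reach is approached as far as the arm can. A call with a gripper value outside its range is refused whole. The fingers move at their own pace and stop on an object; "force" is the grip in N (left out, the last holds). Time passes only in rows, so rows that repeat a pose let the fingers close. It gives the time, the measured TCP pose, the force and the opening at its end, in the units of the state.
- monitor.read_state(): the state, without advancing time (a new reading comes with each control period).
- imaging.read_camera(name): name is "side" or "top" or "wrist"; returns the picture (420x560x3 uint8, blue, green, red); there is no depth.
- imaging.camera_params(name): a dict with "fx", "fy", "cx", "cy" (pixels), "k1" (the pictures are not rectified: a ray, as slopes to the right and down, at radius r is drawn at 1 + k1 r^2 times it, then the intrinsics apply), "T" (4x4, takes a point from camera to world coordinates); the wrist camera has in their place "T_tool_cam" (4x4, takes a point from camera to tool coordinates, whose origin is the TCP and whose axes are the tool frame's). Camera axes: x right, y down, z forward; pixel columns grow to the right and rows downward; lengths in m; the calibration is good to about 2 mm. A picture is of the moment at which its call begins: read the wrist's pose just before it. camera_params takes no time and is no camera call.
- finish_job(): hands the job in, once; it reports no verdict.
The state is a dict: "time": time; "q": joint angles; "joint_vel": joint speeds; "joint_torque": joint torques, N m; "tool_pos": TCP position; "tcp_rot": TCP orientation; "wrist_force": force on the tool from outside, world axes, zero at the start; "torque": the same for the moment, N m; "width": opening from 0.0 (shut) to 1.0 (fully open).
Only numpy, scipy, OpenCV 4.12 (cv2) and the standard library are available. Lean on these libraries where they do the work, as an engineer would, in place of code of your own. Each camera call takes 0.05 s, during which the arm holds its last target. There are 200 camera calls.

## Task

Load the sealed sauce cup that stands alone on the worktop into the steel feed lane: set it upright in the flared mouth and push it straight through the pair of sprung one-way flaps, on until the row of cups has closed up without gaps and the front cup is fully home against the stop, with both flaps sprung shut behind the new cup. Feel for the end and press the row home gently, since ramming it pops the snap lids; keep the cups upright and leave the things round about where they stand.

Things in the scene. Friction and masses are not known exactly. Their poses are not given: they have to be found in the camera images.
- cup_new_center (a point): The sealed sauce cup to load: white, flat snap lid, round, 49 mm high, about 90 g; 73 mm across the lid rim (its widest part, 42 to 49 mm up), wall tapering to about 60 mm at 20 mm height and 50 mm at the foot. Stands upright on the worktop left of the lane. Point: its centre, 24.5 mm up. Grip it round the wall or slide it. Lids pop if cup is pressed on cup with over 12 N.
- cup_mid_center (a point): Second cup of the row, same kind, standing loose in the lane; point at its centre, 24.5 mm above its foot. There are gaps before and behind it.
- cup_front_center (a point): Front cup of the row, same kind, loose in the lane short of the stop; point at its centre, 24.5 mm above its foot. The stop is a rigid steel bar clamped across the lane at the pick-up end; it is adjustable, its face 220 to 245 mm from the lane's origin, and its place is not measured: feel for it. So the new cup's centre ends 38 to 65 mm past the flaps.
- lane: Feed lane fixed on the worktop: two upright steel walls 52 mm high, 79 mm apart inside, no floor (cups slide on the worktop). Origin: on the worktop midway between the flap pivots; x = feeding direction (mouth to stop), z up. Flap pocket x = -12 to 34 mm, wider than the lane. Clear cover on top from x = -16 to 130 mm; beyond that the lane is open at the top.
- lane_mouth (a point): Middle of the lane's flared mouth, on the worktop, at x = -70 mm of the lane: 111 mm wide here, narrowing evenly to 79 mm at x = -13 mm; open at the top. Axes as the lane's.
- notch_end (a point): Closed end (x = 70 mm of the lane) of the finger notch, 44 mm wide, that runs along the middle of the clear cover from its edge at x = -16 mm, at cover height. The cover is 3 mm thick, 52 to 55 mm above the worktop, screw heads to 57 mm. A cup cannot pass the notch, shut fingers pointing down can reach through it to push a cup. Axes as the lane's.
- flap_l (a joint): Blue sprung flap on the lane's +y side: upright leaf 23 mm long, 14 to 50 mm above the worktop, on a vertical pin at x = 0, y = 44.5 mm of the lane. 0 = shut, square across the lane (a stop keeps it from swinging to the mouth); grows to 1.45 rad as it swings in the feeding direction; its spring shuts it. A gap of 43 mm, enough for shut fingers, stays between the shut leaves.
- flap_r (a joint): The same flap mirrored, on the -y side (y = -44.5 mm): 0 = shut, to 1.45 open. Together the flaps resist a cup with up to about 6 N and push it back out if it is let go too early; the cup's centre must be over 31 mm past x = 0 for them to shut behind it.
- bottle: Bystander: drink bottle with orange cap, 58 mm across, 182 mm high, standing beside the lane on its far side; origin under its foot.
- empties: Bystander: stack of empty clear sauce cups, 70 mm across, 69 mm high, on the far side of the lane; origin under its foot.
- timer: Bystander: white kitchen timer, 27 x 68 x 66 mm, standing on the near side of the lane; origin under its foot.
There are look-alikes about, which are no part of the job. What is shaped like the part that bears cup_new_center but purple or red is not meant.

How it is judged:
By the outcome, as a careful person would: the job done as asked, in the order asked, and still so for the second after the job is handed in, with the robot touching nothing.
It also fails if it takes over 59 s, if anything falls off the work surface, if the arm or the gripper's body presses on something with over 40 N, if the wrist force passes 120 N, or if a joint passes its speed limit or range.

## Working session

There is one attempt and no reset: what is moved stays moved. The work goes in short steps, Python scripts to look and compute and a tool call to move; the robot and the scene stay as the last step left them, time stands still between calls to the robot, and variables do not carry over. Pictures are saved under pics/ and viewed, about 8 in all and at most 12, crops included, and the job is handed in when it is done.

Besides the shell and the picture viewer there is one more tool, called in YAML: its name, and indented under it one key for each argument. jog_arm: Moves the arm, as the interface text tells. Its arguments: {"type":"object","properties":{"rows":{"type":"array","items":{"type":"array","items":{"type":"number"}}},"force":{"type":"number"}},"required":["rows"]}

```bash
ls; mkdir -p pics
python3 - <<'E'
from workcell import monitor, imaging, bot
import cv2,numpy as np
a=imaging.read_camera("top");b=imaging.read_camera("side")
cv2.imwrite("pics/top0.png",a);cv2.imwrite("pics/side0.png",b)
for n in("top","side","wrist"):print(n,imaging.camera_params(n))
print(monitor.read_state(),bot.pinch_z)
E
```

```text
pics
top {'fx': 521.7576064139527, 'fy': 521.7576064139527, 'cx': 275.5289508995996, 'cy': 211.41534287275616, 'k1': 0.026675656174789394, 'T': array([[-0.02000777, -0.99534166,  0.09431153,  0.44833831],
       [-0.99977914,  0.02052488,  0.00451605,  0.06172924],
       [-0.00643075, -0.09420035, -0.99553249,  1.19722799],
       [ 0.        ,  0.        ,  0.        ,  1.        ]])}
side {'fx': 440.6158003146773, 'fy': 440.6158003146773, 'cx': 278.69767591874574, 'cy': 206.7618800770356, 'k1': 0.024341321937465396, 'T': array([[ 8.60956162e-01, -2.44643440e-01,  4.45986629e-01,
         1.32916801e-01],
       [-5.08678511e-01, -4.15465618e-01,  7.54078572e-01,
        -5.94936345e-01],
       [ 8.11734343e-04, -8.76092408e-01, -4.82142545e-01,
         5.18006326e-01],
       [ 0.00000000e+00,  0.00000000e+00,  0.00000000e+00,
         1.00000000e+00]])}
wrist {'fx': 363.54105604984943, 'fy': 363.54105604984943, 'cx': 283.1622505035304, 'cy': 208.01479355970906, 'k1': 0.005970692961487539, 'T_tool_cam': array([[ 7.76318468e-04, -2.81844699e-01,  9.59459724e-01,
        -1.733878
[... 219 characters left out ...]
,  0.00000000e+00,
         1.00000000e+00]])}
{'time': 0.1, 'q': array([-1.25889486e+00,  2.64683297e-01,  1.60521735e+00,  1.51190843e-05,
        1.27373541e+00, -3.69066586e-02]), 'joint_vel': array([ 0.00093538, -0.00275399, -0.00452071, -0.0013386 , -0.00041585,
       -0.00142668]), 'joint_torque': array([ 3.67939110e-04, -5.16706967e+01, -3.68590879e+01,  1.48413537e-06,
        6.31009490e-03, -8.02555803e-06]), 'tool_pos': array([ 0.23047654, -0.63366136,  0.19839377]), 'tcp_rot': array([ 2.03233316,  0.36021966, -2.03288167]), 'wrist_force': array([ 0.48952297,  0.08095708, -0.3523584 ]), 'torque': array([ 0.07103213, -0.05517293, -0.01271795]), 'width': 0.9979270885421484} 0.0187
```

View pics/top0.png

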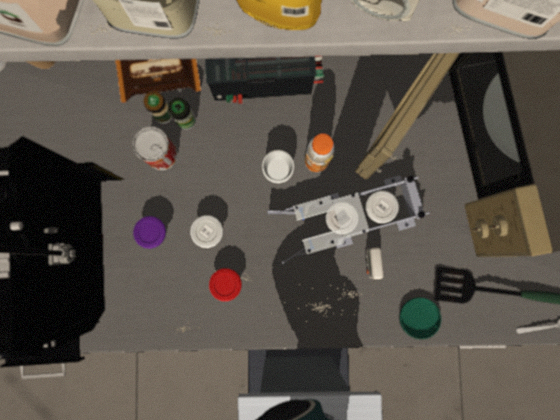

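View pics/side0.png

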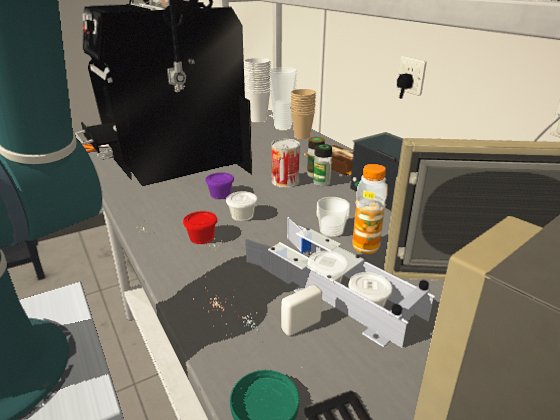

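The top view shows three cups of the same shape: white at (207,232), purple at (150,232) and red at (225,284). The white one fits, since it is sealed, white and alone to the left of the lane. The lane runs from the flared mouth at about (290,225) to the stop near (415,195), with two cups in it at (342,217) and (381,207). I'll enlarge it to confirm.

```bash
cat > h.py <<'E'
from workcell import monitor, imaging, bot
import cv2,numpy as np
from scipy.spatial.transform import Rotation as R
def cam(n,st=None):
    p=imaging.camera_params(n)
    if 'T' in p: return p,p['T']
    st=st or monitor.read_state()
    T=np.eye(4);T[:3,:3]=R.from_rotvec(st['tcp_rot']).as_matrix();T[:3,3]=st['tool_pos']
    return p,T@p['T_tool_cam']
def pix2w(pc,uv,z):
    p,T=pc
    d=(np.atleast_2d(uv)-[p['cx'],p['cy']])/[p['fx'],p['fy']]
    s=d.copy()
    for _ in range(10): s=d/(1+p['k1']*(s**2).sum(1,keepdims=True))
    r=np.c_[s,np.ones(len(s))]@T[:3,:3].T
    return T[:3,3]+r*((z-T[2,3])/r[:,2:])
def w2pix(pc,P):
    p,T=pc
    c=(np.atleast_2d(P)-T[:3,3])@T[:3,:3]
    s=c[:,:2]/c[:,2:]; s=s*(1+p['k1']*(s**2).sum(1,keepdims=True))
    return s*[p['fx'],p['fy']]+[p['cx'],p['cy']]
E
python3 - <<'E'
import cv2
a=cv2.imread("pics/top0.png")
c=a[150:290,180:440]
cv2.imwrite("pics/crop0.png",cv2.resize(c,None,fx=3,fy=3,interpolation=cv2.INTER_CUBIC))
E
```

```text
(no output)
```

View pics/crop0.png

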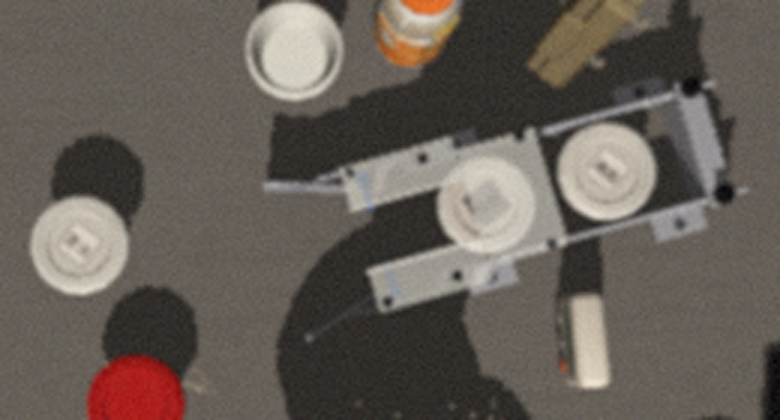

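Run:
```python
from h import *
t=cam("top")
f=lambda u,v,z:pix2w(t,[180+u/3-1/3,150+v/3-1/3],z)[0]
new=f(80,245,.049);mid=f(486,204,.049);fr=f(607,172,.049)
A=f(358.5,239,.055);B=f(550,187,.055)
mA=f(265,185,.052);mB=f(308,339,.052)
print("new",new,"mid",mid,"front",fr)
print("x=-16",A,"x=130",B,np.linalg.norm(B-A),"mouth tips",mA,mB,(mA+mB)/2,np.linalg.norm(mA-mB))
d=(B-A)/np.linalg.norm(B-A)
O=A+.016*d
print("dir",d,np.degrees(np.arctan2(d[1],d[0])),"O",O)
for n,p in(("new",new),("mid",mid),("front",fr),("mouth",(mA+mB)/2),("stop",f(700,140,.05))):
    e=p-O;print(n,e@d,e[1]*d[0]-e[0]*d[1])
s=monitor.read_state();print(R.from_rotvec(s['tcp_rot']).as_matrix().round(3))
```

```text
new [0.51618468 0.22025488 0.049     ] mid [ 0.54026343 -0.07861113  0.049     ] front [ 0.56205697 -0.16819187  0.049     ]
x=-16 [0.51605222 0.01591788 0.055     ] x=130 [ 0.55130033 -0.125005    0.055     ] 0.14526419753730827 mouth tips [0.55735508 0.08351902 0.052     ] [0.44412789 0.05431751 0.052     ] [0.50074148 0.06891826 0.052     ] 0.11693214008344129
dir [ 0.24264826 -0.97011434  0.        ] -75.95710447462824 O [5.19934595e-01 3.96046827e-04 5.50000000e-02]
new -0.21419811728029428 0.04971052043756182
mid 0.08157875330670107 0.0005503362022438417
front 0.17377047926442063 -4.4043392534942605e-05
mouth -0.07113156008873253 -0.0019927152607694468
stop 0.24594037482857464 0.004720540859668582
[[-0.001  0.342 -0.94 ]
 [ 0.002 -0.94  -0.342]
 [-1.    -0.002 -0.   ]]
```

The crop confirms it: the white sealed cup is at crop (80,245), and the lane geometry matches the given sizes (cover 145 mm against 146, mouth tips 117 mm over the walls). The tool's y axis already points almost along the feed direction. Next I'll move over the lane to look with the wrist camera.

jog_arm:
  rows:
    - [-0.05,-0.5,-0.47,0.105,0,0,100]
    - [-0.05,-0.5,-0.47,0.105,0,0,100]
    - [-0.05,-0.5,-0.47,0.105,0,0,100]
    - [-0.05,-0.5,-0.47,0.105,0,0,100]
    - [-0.05,-0.5,-0.47,0.105,0,0,100]
    - [-0.05,-0.5,-0.47,0.105,0,0,100]
    - [-0.05,-0.5,-0.47,0.105,0,0,100]
    - [-0.05,-0.5,-0.47,0.105,0,0,100]
    - [-0.05,-0.5,-0.47,0.105,0,0,100]
    - [-0.05,-0.5,-0.47,0.105,0,0,100]
    - [-0.05,-0.5,-0.47,0.105,0,0,100]
    - [-0.05,-0.5,-0.47,0.105,0,0,100]
    - [-0.05,-0.5,-0.47,0.105,0,0,100]
    - [-0.05,-0.5,-0.47,0.105,0,0,100]
    - [-0.05,-0.5,-0.47,0.105,0,0,100]
    - [-0.05,-0.5,-0.47,0.105,0,0,100]
    - [-0.05,-0.5,-0.47,0.105,0,0,100]
    - [-0.05,-0.5,-0.47,0.105,0,0,100]
    - [-0.05,-0.5,-0.47,0.105,0,0,100]

```text
time: 2.0
tool_pos: [0.5009, -0.0044, 0.2493]
tcp_rot: [2.093, 0.256, -2.095]
wrist_force: [-0.4, 0.4, 0.6]
width: 0.999
```

Run:
```python
from h import *
import pickle
s=monitor.read_state(); a=imaging.read_camera("wrist")
cv2.imwrite("pics/w1.png",a); pickle.dump(s,open("w1.pkl","wb"))
print(s['time'],s['tool_pos'],R.from_rotvec(s['tcp_rot']).as_matrix().round(3),s['q'],s['wrist_force'])
```

```text
2.0 [ 0.50088381 -0.00441982  0.24930025] [[-0.001  0.239 -0.971]
 [ 0.002 -0.971 -0.239]
 [-1.    -0.002  0.   ]] [-5.98948573e-02 -9.74296059e-02  1.90227231e+00  1.81645115e-03
  1.33776013e+00  1.26873868e+00] [-0.43182018  0.42695806  0.61987559]
```

View pics/w1.png

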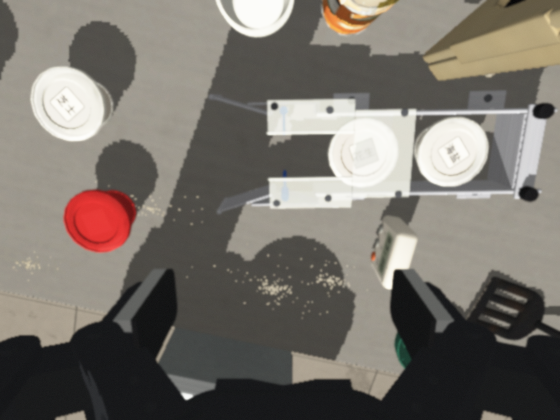

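The wrist view shows the lane clearly: the cover's left end is at about (268,154), the mid cup at (363,152), the front cup at (452,152), the new cup at (68,103) and the stop bar at about x=520. I'll compute positions.

Run:
```python
from h import *
import pickle
s=pickle.load(open("w1.pkl","rb")); t=cam("wrist",s)
f=lambda u,v,z:pix2w(t,[u,v],z)[0]
O0=np.array([.52,.0004]);d0=np.array([.2426,-.9701])
for n,u,v,z in(("new",68,103,.049),("mid",363,152,.049),("front",452,152,.049),("c-16",268.5,154.5,.055),("c130",414,152.5,.055),("nl",267,135,.055),("nr",270,178,.055),("m1",209,97,.052),("m2",220,211,.052),("stop",519,150,.05)):
    p=f(u,v,z);e=p[:2]-O0;print(n,p.round(4),(e@d0).round(4),(e[1]*d0[0]-e[0]*d0[1]).round(4))
```

```text
new [0.5166 0.22   0.049 ] -0.2139 0.05
mid [ 0.5402 -0.077   0.049 ] 0.08 0.0008
front [ 0.5618 -0.1652  0.049 ] 0.1708 0.0004
c-16 [0.5155 0.0164 0.055 ] -0.0166 -0.0005
c130 [ 0.5524 -0.1255  0.055 ] 0.13 0.0009
nl [0.534  0.0222 0.055 ] -0.0178 0.0189
nr [0.4923 0.0094 0.055 ] -0.0154 -0.0247
m1 [0.5557 0.0854 0.052 ] -0.0738 0.0552
m2 [0.4441 0.0529 0.052 ] -0.0693 -0.0609
stop [ 0.5799 -0.2299  0.05  ] 0.2379 0.0022
```

jog_arm:
  rows:
    - [0.1,-0.214,-0.069,0,0,0,100]
    - [0.1,-0.214,-0.069,0,0,0,100]
    - [0.1,-0.214,-0.069,0,0,0,100]
    - [0.1,-0.214,-0.069,0,0,0,100]
    - [0.1,-0.214,-0.069,0,0,0,100]
    - [0.1,-0.214,-0.069,0,0,0,100]
    - [0.1,-0.214,-0.069,0,0,0,100]
    - [0.1,-0.214,-0.069,0,0,0,100]
    - [0.1,-0.214,-0.069,0,0,0,100]

```text
time: 2.95
tool_pos: [0.5175, 0.2189, 0.1509]
tcp_rot: [2.096, 0.255, -2.094]
wrist_force: [0.3, 0.4, -0.3]
width: 1.0
```

Run:
```python
from h import *
s=monitor.read_state(); a=imaging.read_camera("wrist")
t=cam("wrist",s)
M=R.from_rotvec(s['tcp_rot']).as_matrix()
print(s['time'],s['tool_pos'],s['wrist_force'],"need(tool)",M.T@(np.array([.5164,.2201,.005])-s['tool_pos']))
# predicted rim overlay
th=np.linspace(0,2*np.pi,60)
P=np.c_[.5164+.0365*np.cos(th),.2201+.0365*np.sin(th),np.full(60,.049)]
for u in w2pix(t,P).astype(int): cv2.circle(a,tuple(int(i) for i in u),1,(0,255,0),-1)
cv2.imwrite("pics/w2.png",a)
```

```text
2.95 [0.51748721 0.21892552 0.15087586] [ 0.28639963  0.3902464  -0.31451719] need(tool) [ 0.14587694 -0.00112566  0.00099012]
```

View pics/w2.png

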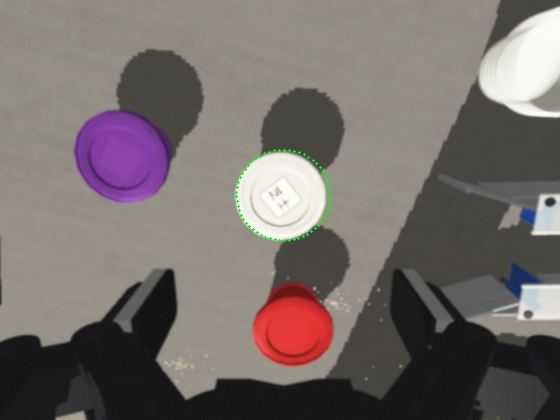

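The overlay fits the white cup's rim at (283,196). The purple cup at (122,155) and the red one at (293,325) are clear of the jaws. Descending to grip.

jog_arm:
  force: 20
  rows:
    - [0.05,-0.001,0.001,0,0,0,100]
    - [0.09,-0.001,0.001,0,0,0,100]
    - [0.12,-0.001,0.001,0,0,0,100]
    - [0.14,-0.001,0.001,0,0,0,100]
    - [0.146,-0.001,0.001,0,0,0,100]
    - [0.146,-0.001,0.001,0,0,0,100]
    - [0.146,-0.001,0.001,0,0,0,40]
    - [0.146,-0.001,0.001,0,0,0,40]
    - [0.146,-0.001,0.001,0,0,0,40]
    - [0.146,-0.001,0.001,0,0,0,40]
    - [0.146,-0.001,0.001,0,0,0,40]
    - [0.146,-0.001,0.001,0,0,0,40]
    - [0.146,-0.001,0.001,0,0,0,40]
    - [0.146,-0.001,0.001,0,0,0,40]

```text
time: 4.4
tool_pos: [0.5182, 0.2204, 0.0071]
tcp_rot: [2.1, 0.255, -2.09]
wrist_force: [-0.3, -3.2, 7.2]
width: 0.828
```

jog_arm:
  rows:
    - [0,0,0,0,0,0,40]
    - [0,0,0,0,0,0,40]
    - [0,0,0,0,0,0,40]

```text
time: 4.7
tool_pos: [0.5183, 0.2205, 0.0072]
tcp_rot: [2.101, 0.256, -2.09]
wrist_force: [0.1, -0.0, 1.4]
width: 0.822
```

Run:
```python
from h import *
a=imaging.read_camera("side"); p=cam("side")
u=w2pix(p,[.5164,.2201,.03])[0].astype(int);print(u)
c=a[max(0,u[1]-70):u[1]+50,max(0,u[0]-90):u[0]+90]
cv2.imwrite("pics/s2.png",cv2.resize(c,None,fx=4,fy=4,interpolation=cv2.INTER_CUBIC))
s=monitor.read_state();print(s['wrist_force'],s['width'],s['tool_pos'])
```

```text
[242 204]
[ 0.29776707 -0.87299269  0.85536052] 0.8223636005209128 [0.51830225 0.22052876 0.00720801]
```

View pics/s2.png

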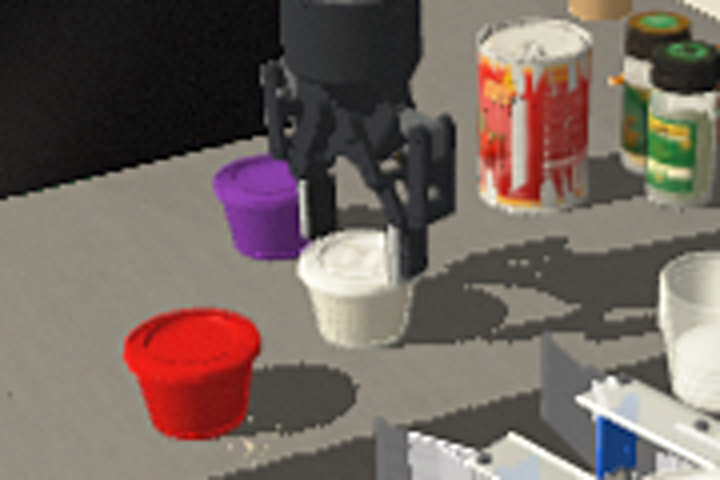

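The side view shows the jaws closed on the upper wall of the white cup, which is upright. I'll lift a little and check the hold.

jog_arm:
  rows:
    - [-0.004,0,0,0,0,0,40]
    - [-0.008,0,0,0,0,0,40]
    - [-0.012,0,0,0,0,0,40]
    - [-0.012,0,0,0,0,0,40]
    - [-0.012,0,0,0,0,0,40]

```text
time: 5.25
tool_pos: [0.5184, 0.2206, 0.0194]
tcp_rot: [2.101, 0.256, -2.089]
wrist_force: [0.3, 0.0, -1.2]
width: 0.823
```

Run:
```python
from h import *
a=imaging.read_camera("side")
c=a[134:254,152:332]
cv2.imwrite("pics/s3.png",cv2.resize(c,None,fx=4,fy=4,interpolation=cv2.INTER_CUBIC))
s=monitor.read_state();print(s['wrist_force'],s['width'],s['tool_pos'])
M=R.from_rotvec(s['tcp_rot']).as_matrix();print(M.round(4))
```

```text
[-0.73031777  0.3973183  -0.88712023] 0.8250518772882502 [0.51820272 0.22049824 0.0192204 ]
[[ 0.0048  0.2378 -0.9713]
 [ 0.0033 -0.9713 -0.2378]
 [-1.     -0.002  -0.0055]]
```

View pics/s3.png

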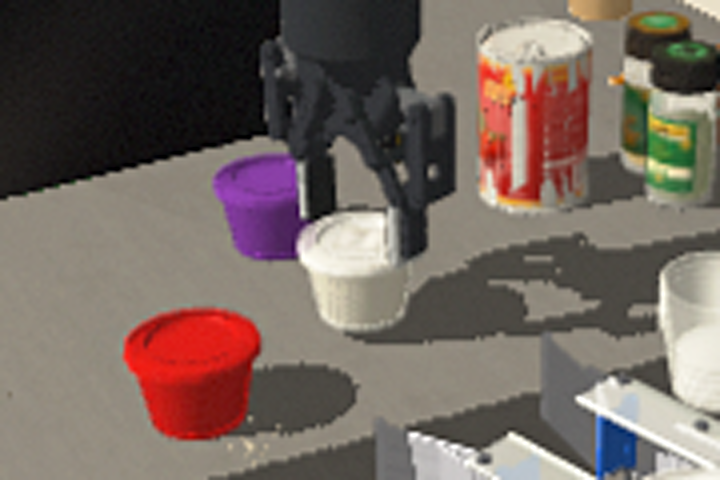

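The cup is held and upright, and the force reading shows its weight. Carrying it low to the lane axis, then into the mouth, and lowering.

jog_arm:
  rows:
    - [0,0.015,0.012,0,0,0,40]
    - [0,0.035,0.026,0,0,0,40]
    - [0,0.055,0.04,0,0,0,40]
    - [0,0.075,0.05,0,0,0,40]
    - [0,0.095,0.05,0,0,0,40]
    - [0,0.115,0.05,0,0,0,40]
    - [0,0.13,0.05,0,0,0,40]
    - [0,0.142,0.05,0,0,0,40]
    - [0,0.15,0.05,0,0,0,40]
    - [0,0.152,0.05,0,0,0,40]
    - [0,0.152,0.05,0,0,0,40]
    - [0.004,0.152,0.05,0,0,0,40]
    - [0.008,0.152,0.05,0,0,0,40]
    - [0.0105,0.152,0.05,0,0,0,40]
    - [0.0115,0.152,0.05,0,0,0,40]
    - [0.0115,0.152,0.05,0,0,0,40]

```text
time: 6.9
tool_pos: [0.5057, 0.0613, 0.0072]
tcp_rot: [2.1, 0.256, -2.09]
wrist_force: [-1.9, -0.2, 1.3]
width: 0.824
```

Run:
```python
from h import *
a=imaging.read_camera("side")
c=a[160:360,210:450]
cv2.imwrite("pics/s4.png",cv2.resize(c,None,fx=3,fy=3,interpolation=cv2.INTER_CUBIC))
s=monitor.read_state();print(s['wrist_force'],s['width'],s['tool_pos'])
M=R.from_rotvec(s['tcp_rot']).as_matrix();print(M.round(4))
e=s['tool_pos'][:2]-[.52,.0003];print(e@[.2426,-.9701],e@[.9701,.2426])
```

```text
[-0.56537327  0.41287919  2.30807649] 0.8256504401883741 [0.50577623 0.0612652  0.00722138]
[[ 0.0046  0.2381 -0.9712]
 [ 0.0034 -0.9712 -0.2381]
 [-1.     -0.0022 -0.0053]]
-0.0625930301218079 0.0009916834904950319
```

View pics/s4.png

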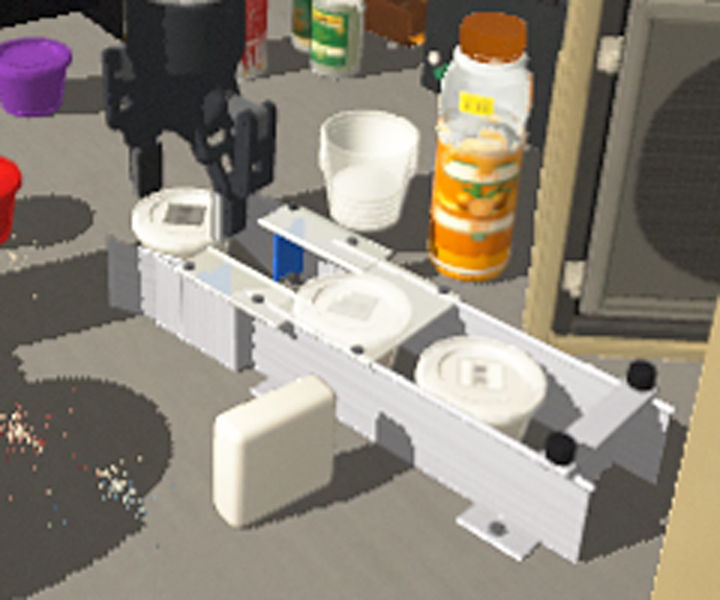

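The cup stands upright in the mouth, with the front finger at the notch opening. Now I'll release, rise, shut the fingers, move behind the cup and descend.

jog_arm:
  rows:
    - [0,0,0,0,0,0,100]
    - [0,0,0,0,0,0,100]
    - [0,0,0,0,0,0,100]
    - [0,0,0,0,0,0,100]
    - [-0.015,0,0,0,0,0,100]
    - [-0.04,0,0,0,0,0,100]
    - [-0.065,0,0,0,0,0,100]
    - [-0.08,0,0,0,0,0,100]
    - [-0.08,-0.03,-0.001,0,0,0,0]
    - [-0.08,-0.065,-0.001,0,0,0,0]
    - [-0.08,-0.065,-0.001,0,0,0,0]
    - [-0.08,-0.065,-0.001,0,0,0,0]
    - [-0.08,-0.065,-0.001,0,0,0,0]
    - [-0.08,-0.065,-0.001,0,0,0,0]
    - [-0.08,-0.065,-0.001,0,0,0,0]
    - [-0.08,-0.065,-0.001,0,0,0,0]
    - [-0.05,-0.065,-0.001,0,0,0,0]
    - [-0.025,-0.065,-0.001,0,0,0,0]
    - [-0.018,-0.065,-0.001,0,0,0,0]
    - [-0.018,-0.065,-0.001,0,0,0,0]

```text
time: 8.95
tool_pos: [0.4898, 0.1241, 0.0241]
tcp_rot: [2.097, 0.255, -2.093]
wrist_force: [-0.4, -0.7, -0.4]
width: -0.002
```

Run:
```python
from h import *
a=imaging.read_camera("side")
c=a[160:360,210:450]
cv2.imwrite("pics/s5.png",cv2.resize(c,None,fx=3,fy=3,interpolation=cv2.INTER_CUBIC))
s=monitor.read_state();print(s['time'],s['wrist_force'],s['width'],s['tool_pos'])
M=R.from_rotvec(s['tcp_rot']).as_matrix();print(M.round(4))
e=s['tool_pos'][:2]-[.52,.0003];print(e@[.2426,-.9701],e@[.9701,.2426])
```

```text
9.0 [ 0.28186512  0.02707634 -0.12370447] -0.0029602101007734534 [0.49107528 0.12441233 0.0253286 ]
[[ 0.0038  0.2379 -0.9713]
 [ 0.0033 -0.9713 -0.2379]
 [-1.     -0.0022 -0.0045]]
-0.12741850748119632 0.0020497778571880038
```

View pics/s5.png

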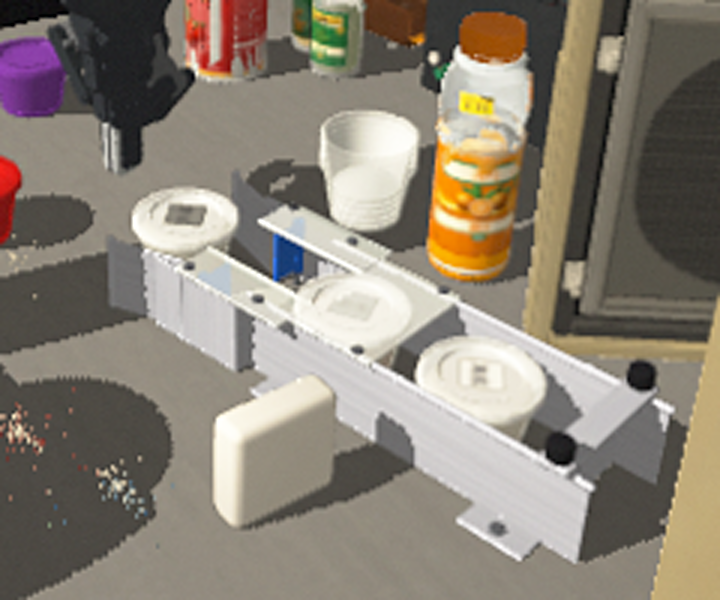

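All clear: the fingers are shut behind the cup, and the knuckles are higher than the cover. Next I'll push through the flaps at a slow, steady speed.

jog_arm:
  rows:
    - [0,0.01,0.002,0,0,0,0]
    - [0,0.018,0.002,0,0,0,0]
    - [0,0.026,0.002,0,0,0,0]
    - [0,0.034,0.002,0,0,0,0]
    - [0,0.04,0.002,0,0,0,0]
    - [0,0.044,0.002,0,0,0,0]
    - [0,0.048,0.002,0,0,0,0]
    - [0,0.052,0.002,0,0,0,0]
    - [0,0.056,0.002,0,0,0,0]
    - [0,0.06,0.002,0,0,0,0]
    - [0,0.064,0.002,0,0,0,0]
    - [0,0.068,0.002,0,0,0,0]

```text
time: 10.2
tool_pos: [0.5054, 0.0576, 0.0252]
tcp_rot: [2.099, 0.256, -2.091]
wrist_force: [0.1, 0.9, -0.7]
width: -0.003
```

jog_arm:
  rows:
    - [0,0.004,0,0,0,0,0]
    - [0,0.008,0,0,0,0,0]
    - [0,0.012,0,0,0,0,0]
    - [0,0.016,0,0,0,0,0]
    - [0,0.02,0,0,0,0,0]
    - [0,0.024,0,0,0,0,0]
    - [0,0.028,0,0,0,0,0]
    - [0,0.031,0,0,0,0,0]

```text
time: 11.0
tool_pos: [0.5129, 0.0271, 0.0251]
tcp_rot: [2.1, 0.256, -2.091]
wrist_force: [-1.0, 0.3, -0.3]
width: -0.002
```

```bash
cat > st.py <<'E'
from h import *
s=monitor.read_state();e=s['tool_pos'][:2]-[.52,.0003];F=s['wrist_force']
print(s['time'],"lane x,y",(e@[.2426,-.9701]).round(4),(e@[.9701,.2426]).round(4),"z",s['tool_pos'][2].round(4),"F along",(F[:2]@[.2426,-.9701]).round(2),F.round(2))
E
python3 st.py
```

```text
11.0 lane x,y -0.0278 -0.0004 z 0.0251 F along -0.56 [-0.98  0.34 -0.27]
```

Run:
```python
from h import *
a=imaging.read_camera("side")
b=imaging.read_camera("wrist")
c=a[170:350,230:450]
c=cv2.resize(c,(400,327),interpolation=cv2.INTER_CUBIC)
b=cv2.resize(b,(400,300))
cv2.imwrite("pics/s6.png",np.vstack([c[:300],b]))
```

```text
(no output)
```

View pics/s6.png

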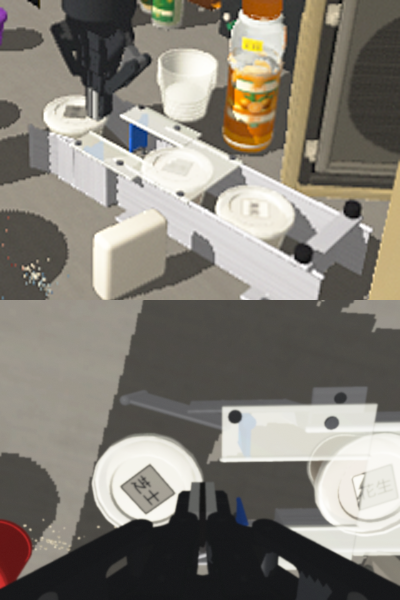

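The side and wrist views disagree with the push: the cup is at wrist px (207,256), at the mouth and behind the fingers. I'll measure where it stands.

Run:
```python
from h import *
s=monitor.read_state()
t=cam("wrist",s)
for n,u,v in(("lid",(207),(258)),("L",129,258),("R",288,258),("T",207,188)):
    p=pix2w(t,[u,v],.049)[0];e=p[:2]-[.52,.0003];print(n,p,e@[.2426,-.9701],e@[.9701,.2426])
t=cam("side")
k=220/400
for n,u,v in(("side lid",72,115),("L",43,115),("R",100,115)):
    p=pix2w(t,[230+u*k,170+v*k],.049)[0];e=p[:2]-[.52,.0003];print(n,p,e@[.2426,-.9701],e@[.9701,.2426])
# finger tip in side view
print((w2pix(t,np.r_[s['tool_pos']])-[230,170])/k)
# s4/s5 lid
for n,u,v in(("s4 lid",185,222),):
    p=pix2w(t,[210+u/3,160+v/3],.049)[0];e=p[:2]-[.52,.0003];print(n,p,e@[.2426,-.9701],e@[.9701,.2426])
a=imaging.read_camera("wrist")
cv2.imwrite("pics/w7.png",cv2.resize(a[150:420,100:400],(800,720))[:600])
```

```text
lid [0.50796317 0.06224946 0.049     ] -0.06301730724309633 0.0033520137591836613
L [0.49969364 0.09609603 0.049     ] -0.09785804777055403 0.0035409198611251295
R [0.51656652 0.02709573 0.049     ] -0.026827497776119518 0.0031698209223966537
T [0.53954229 0.06802359 0.049     ] -0.06095769226636464 0.03538771394071887
side lid [0.49553686 0.0536545  0.049     ] -0.05769396096201187 -0.01078789102015789
L [0.46819644 0.06976845 0.049     ] -0.07995889058609788 -0.03340158829870493
R [0.52194299 0.03809812 0.049     ] -0.036196590834800695 0.011054722456471948
[[ 97.95448577 140.40279665]]
s4 lid [0.49769828 0.04915122 0.049     ] -0.05280096334359188 -0.009783592097536625
```

View pics/w7.png

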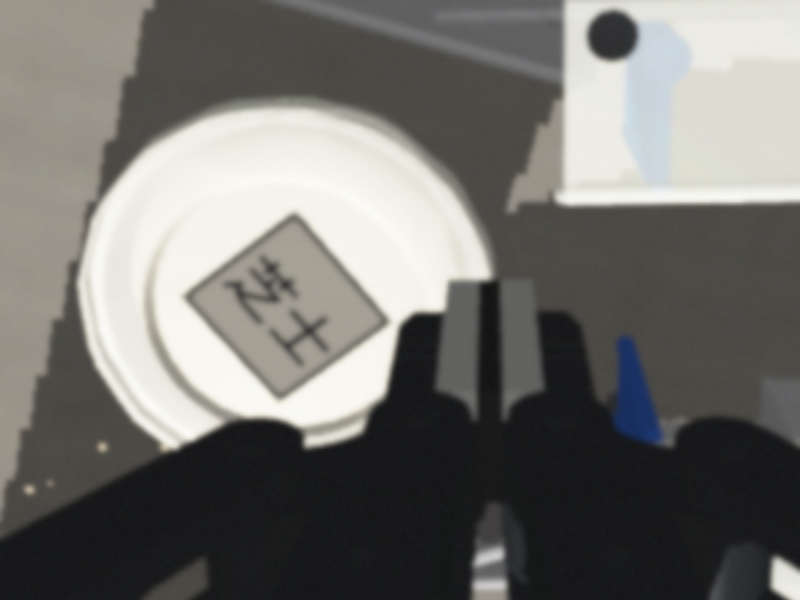

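Run:
```python
from h import *
s=monitor.read_state()
t=cam("wrist",s); M=R.from_rotvec(s['tcp_rot']).as_matrix()
for b in(0,.01,.02,.03,.04): print("tip back",b,w2pix(t,s['tool_pos']-b*M[:,0])[0].round(1), "edges z+-11", w2pix(t,s['tool_pos']-b*M[:,0]-.011*M[:,2])[0].round(1))
t=cam("side")
for b in(0,.01,.02,.03): print("s5",((w2pix(t,np.array([.4911,.1244,.0253+b]))-[210,160])*3).round(0), "edge", ((w2pix(t,np.array([.4911,.1244,.0253+b])-.011*M[:,2])-[210,160])*3).round(0))
```

```text
tip back 0 [285.8 245.3] edges z+-11 [285.8 225. ]
tip back 0.01 [285.9 253.2] edges z+-11 [285.9 231.9]
tip back 0.02 [286.  261.9] edges z+-11 [286.1 239.5]
tip back 0.03 [286.2 271.7] edges z+-11 [286.2 248.1]
tip back 0.04 [286.4 282.8] edges z+-11 [286.4 257.9]
s5 [[125. 204.]] edge [[136. 198.]]
s5 [[124. 192.]] edge [[136. 186.]]
s5 [[124. 180.]] edge [[135. 174.]]
s5 [[123. 167.]] edge [[135. 162.]]
```

The fingertips really end about 27 mm behind the nominal TCP: in the last side view the tip appears about 27 mm above where it should project, and the wrist view agrees. So the fingers passed over the lid, and the cup is still at lane x=-63, y=+3. I'll back off over it, go behind, and touch off on the worktop to learn the true tip height.

jog_arm:
  rows:
    - [-0.015,0,0,0,0,0,0]
    - [-0.03,0,0,0,0,0,0]
    - [-0.03,-0.04,0,0,0,0,0]
    - [-0.03,-0.08,0,0,0,0,0]
    - [-0.03,-0.102,0,0,0,0,0]
    - [-0.03,-0.102,0,0,0,0,0]
    - [-0.01,-0.102,0,0,0,0,0]
    - [0.01,-0.102,0,0,0,0,0]
    - [0.02,-0.102,0,0,0,0,0]
    - [0.025,-0.102,0,0,0,0,0]
    - [0.025,-0.102,0,0,0,0,0]

```text
time: 12.25
tool_pos: [0.4882, 0.126, -0.0002]
tcp_rot: [2.098, 0.255, -2.093]
wrist_force: [0.0, 0.7, -0.3]
width: -0.003
```

jog_arm:
  rows:
    - [0.002,0,0,0,0,0,0]
    - [0.004,0,0,0,0,0,0]
    - [0.006,0,0,0,0,0,0]
    - [0.008,0,0,0,0,0,0]

```text
time: 12.65
tool_pos: [0.4886, 0.1261, -0.008]
tcp_rot: [2.099, 0.255, -2.092]
wrist_force: [-0.1, 0.3, -0.3]
width: 0.004
```

```bash
python3 st.py
python3 - <<'E'
from h import *
a=imaging.read_camera("side"); b=imaging.read_camera("wrist")
cv2.imwrite("pics/s8.png",np.vstack([cv2.resize(a[130:270,190:350],(457,400),interpolation=cv2.INTER_CUBIC),cv2.resize(b[150:380,50:450],(457,200))]))
t=cam("side");s=monitor.read_state()
for b in(0,.01,.02,.03): print(((w2pix(t,s['tool_pos']+[0,0,b])-[190,130])*457/160).round(0))
E
```

```text
12.65 lane x,y -0.1296 0.0001 z -0.008 F along -0.33 [-0.13  0.31 -0.28]
[[173. 318.]]
[[172. 307.]]
[[172. 295.]]
[[171. 284.]]
```

View pics/s8.png

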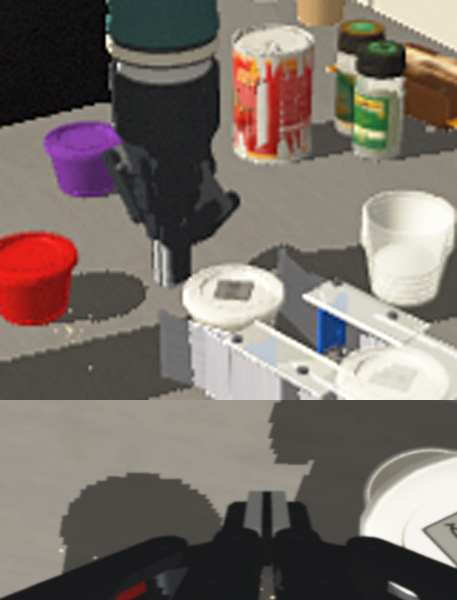

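The absence of contact at TCP z=-8 mm confirms the offset. The tip projects at about z=22 mm, which is low enough to push on the rim. Pushing now, watching the force.

jog_arm:
  rows:
    - [0,0.006,0,0,0,0,0]
    - [0,0.012,0,0,0,0,0]
    - [0,0.018,0,0,0,0,0]
    - [0,0.024,0,0,0,0,0]
    - [0,0.03,0,0,0,0,0]
    - [0,0.036,0,0,0,0,0]
    - [0,0.042,0,0,0,0,0]
    - [0,0.046,0,0,0,0,0]

```text
time: 13.55
tool_pos: [0.4992, 0.0807, -0.0085]
tcp_rot: [2.098, 0.254, -2.093]
wrist_force: [-0.9, 0.7, -0.3]
width: 0.001
```

jog_arm:
  rows:
    - [0,0.004,0,0,0,0,0]
    - [0,0.008,0,0,0,0,0]
    - [0,0.012,0,0,0,0,0]
    - [0,0.016,0,0,0,0,0]

```text
time: 13.95
tool_pos: [0.5026, 0.066, -0.0085]
tcp_rot: [2.099, 0.256, -2.095]
wrist_force: [-2.1, 6.2, 2.4]
width: 0.0
```

```bash
python3 st.py
```

```text
13.95 lane x,y -0.068 -0.0009 z -0.0085 F along -6.54 [-2.06  6.23  2.38]
```

The flaps resist with 6.5 N, as expected. Continuing.

jog_arm:
  rows:
    - [0,0.004,0.001,0,0,0,0]
    - [0,0.008,0.001,0,0,0,0]
    - [0,0.012,0.001,0,0,0,0]
    - [0,0.015,0.001,0,0,0,0]
    - [0,0.018,0.001,0,0,0,0]

```text
time: 14.45
tool_pos: [0.505, 0.0499, -0.0085]
tcp_rot: [2.099, 0.258, -2.098]
wrist_force: [-2.5, 9.1, 5.2]
width: -0.001
```

jog_arm:
  rows:
    - [0,0.003,0,0,0,0,0]
    - [0,0.006,0,0,0,0,0]
    - [0,0.009,0,0,0,0,0]
    - [0,0.012,0,0,0,0,0]

```text
time: 14.85
tool_pos: [0.507, 0.0399, -0.0085]
tcp_rot: [2.099, 0.261, -2.101]
wrist_force: [-3.9, 8.0, 3.4]
width: 0.005
```

```bash
python3 st.py
```

```text
14.85 lane x,y -0.0415 -0.003 z -0.0085 F along -8.68 [-3.89  7.97  3.38]
```

jog_arm:
  rows:
    - [0,0.003,-0.001,0,0,0,0]
    - [0,0.006,-0.002,0,0,0,0]
    - [0,0.009,-0.002,0,0,0,0]

```text
time: 15.15
tool_pos: [0.5104, 0.033, -0.0084]
tcp_rot: [2.099, 0.263, -2.103]
wrist_force: [-2.2, 8.1, 3.7]
width: 0.002
```

jog_arm:
  rows:
    - [0,0.003,0,0,0,0,0]
    - [0,0.006,0,0,0,0,0]
    - [0,0.009,0,0,0,0,0]

```text
time: 15.45
tool_pos: [0.5121, 0.0252, -0.0084]
tcp_rot: [2.099, 0.265, -2.105]
wrist_force: [-2.0, 4.5, 3.0]
width: -0.001
```

```bash
python3 st.py
```

```text
15.45 lane x,y -0.026 -0.0016 z -0.0084 F along -4.81 [-2.01  4.45  3.04]
```

jog_arm:
  rows:
    - [0,0.002,-0.001,0,0,0,0]
    - [0,0.004,-0.001,0,0,0,0]
    - [0,0.006,-0.001,0,0,0,0]
    - [0,0.008,-0.001,0,0,0,0]

```text
time: 15.85
tool_pos: [0.5149, 0.0177, -0.0084]
tcp_rot: [2.099, 0.265, -2.105]
wrist_force: [-1.7, 3.3, 3.2]
width: -0.005
```

jog_arm:
  rows:
    - [0,0.002,0,0,0,0,0]
    - [0,0.004,0,0,0,0,0]

```text
time: 16.05
tool_pos: [0.5159, 0.0132, -0.0086]
tcp_rot: [2.098, 0.265, -2.104]
wrist_force: [-0.3, 0.7, 0.0]
width: -0.005
```

jog_arm:
  rows:
    - [0,0.002,0,0,0,0,0]
    - [0,0.004,0,0,0,0,0]

```text
time: 16.25
tool_pos: [0.5171, 0.0088, -0.0087]
tcp_rot: [2.099, 0.264, -2.104]
wrist_force: [-1.0, 2.0, 0.8]
width: -0.002
```

```bash
python3 st.py
```

```text
16.25 lane x,y -0.0089 -0.0008 z -0.0087 F along -2.17 [-1.04  1.98  0.8 ]
```

The flaps are passed, since the force dropped to about 1 N. Now I'll feel for the stop in small steps.

jog_arm:
  rows:
    - [0,0.0015,0,0,0,0,0]
    - [0,0.003,0,0,0,0,0]

```text
time: 16.45
tool_pos: [0.5179, 0.0056, -0.0087]
tcp_rot: [2.099, 0.264, -2.104]
wrist_force: [-0.3, 2.0, 1.1]
width: 0.001
```

jog_arm:
  rows:
    - [0,0.0015,0,0,0,0,0]
    - [0,0.003,0,0,0,0,0]

```text
time: 16.65
tool_pos: [0.5187, 0.0026, -0.0088]
tcp_rot: [2.099, 0.264, -2.104]
wrist_force: [-1.3, 0.7, 1.6]
width: 0.0
```

jog_arm:
  rows:
    - [0,0.0015,0,0,0,0,0]
    - [0,0.003,0,0,0,0,0]

```text
time: 16.85
tool_pos: [0.5195, -0.0004, -0.0087]
tcp_rot: [2.099, 0.264, -2.104]
wrist_force: [0.1, 2.8, 1.6]
width: -0.002
```

jog_arm:
  rows:
    - [0,0.001,0,0,0,0,0]
    - [0,0.002,0,0,0,0,0]

```text
time: 17.05
tool_pos: [0.52, -0.0025, -0.0088]
tcp_rot: [2.099, 0.264, -2.104]
wrist_force: [-0.3, 2.0, 1.8]
width: 0.001
```

jog_arm:
  rows:
    - [0,0.001,0,0,0,0,0]
    - [0,0.002,0,0,0,0,0]

```text
time: 17.25
tool_pos: [0.5205, -0.0045, -0.0088]
tcp_rot: [2.099, 0.264, -2.104]
wrist_force: [-1.3, 2.5, 1.8]
width: -0.0
```

jog_arm:
  rows:
    - [0,0.001,0,0,0,0,0]
    - [0,0.002,0,0,0,0,0]

```text
time: 17.45
tool_pos: [0.5208, -0.0061, -0.0088]
tcp_rot: [2.099, 0.265, -2.104]
wrist_force: [-1.2, 5.4, 3.4]
width: 0.005
```

The force is rising, which suggests the stop. I'll confirm with half-millimetre steps.

jog_arm:
  rows:
    - [0,0.0005,0,0,0,0,0]
    - [0,0.0008,0,0,0,0,0]

```text
time: 17.65
tool_pos: [0.5208, -0.006, -0.0088]
tcp_rot: [2.1, 0.266, -2.106]
wrist_force: [-1.8, 7.1, 3.2]
width: -0.002
```

```bash
python3 st.py
```

```text
17.65 lane x,y 0.0063 -0.0007 z -0.0088 F along -7.3 [-1.77  7.08  3.17]
```

The position is unchanged while the force rose to 7.3 N, so the row is firm against the stop and under the 12 N limit. Backing off and rising through the notch to the earlier viewpoint.

jog_arm:
  rows:
    - [0,-0.002,0,0,0,0,0]
    - [0,-0.006,0,0,0,0,0]
    - [0,-0.012,0,0,0,0,0]
    - [-0.015,-0.012,0,0,0,0,0]
    - [-0.04,-0.012,0,0,0,0,0]
    - [-0.08,-0.012,0,0,0,0,0]
    - [-0.13,-0.012,0,0,0,0,0]
    - [-0.18,-0.005,0.01,0,0,0,0]
    - [-0.23,0,0.02,0,0,0,0]
    - [-0.258,0,0.02,0,0,0,0]
    - [-0.258,0,0.02,0,0,0,0]
    - [-0.258,0,0.02,0,0,0,0]
    - [-0.258,0,0.02,0,0,0,0]
    - [-0.258,0,0.02,0,0,0,0]

```text
time: 19.05
tool_pos: [0.5012, -0.0143, 0.2468]
tcp_rot: [2.096, 0.267, -2.11]
wrist_force: [-0.1, 1.1, -0.1]
width: 0.003
```

```bash
python3 st.py
python3 - <<'E'
from h import *
import pickle
s=monitor.read_state();a=imaging.read_camera("wrist");cv2.imwrite("pics/w9.png",a)
O=np.array([.52,.0003]);d=np.array([.2426,-.9701]);n=np.array([.9701,.2426])
# rectify lane plane: 1 px = 0.5 mm, x -100..270, y -70..70
def rect(img,t,z):
    X,Y=np.meshgrid(np.arange(-.1,.27,.0005),np.arange(.07,-.07,-.0005))
    P=np.c_[(O+X.reshape(-1,1)*d+Y.reshape(-1,1)*n),np.full(X.size,z)]
    m=w2pix(t,P).reshape(X.shape+(2,)).astype(np.float32)
    return cv2.remap(img,m[...,0],m[...,1],cv2.INTER_LINEAR)
for nm,img,st in(("before",cv2.imread("pics/w1.png"),pickle.load(open("w1.pkl","rb"))),("after",a,s)):
    r=rect(img,cam("wrist",st),.049);cv2.imwrite(f"pics/r_{nm}.png",r)
    g=cv2.medianBlur(cv2.cvtColor(r,cv2.COLOR_BGR2GRAY),3)
    c=cv2.HoughCircles(g,cv2.HOUGH_GRADIENT,1,80,param1=80,param2=18,minRadius=69,maxRadius=77)
    print(nm,"lids x,y,r mm:",[] if c is None else [((q[0]/2-100).round(1),(70-q[1]/2).round(1),q[2]/2) for q in sorted(c[0].tolist())] if False else sorted([(q[0]/2-100,70-q[1]/2,q[2]/2) for q in c[0].tolist()]))
    h=cv2.cvtColor(r,cv2.COLOR_BGR2HSV);m=cv2.inRange(h,(100,60,40),(130,255,255))
    k,_,stt,ce=cv2.connectedComponentsWithStats(m)
    print("blue:",[((ce[i]*[.5,-.5]+[-100,70]).round(1).tolist(),(stt[i,2:4]/2).tolist(),int(stt[i,4])) for i in range(1,k) if stt[i,4]>40])
E
```

```text
19.05 lane x,y 0.0096 -0.0218 z 0.2468 F along -1.11 [-0.07  1.12 -0.08]
before lids x,y,r mm: [(170.75, 0.25, 36.0)]
blue: [([-0.9, -20.8], [4.5, 7.5], 110)]
after lids x,y,r mm: [(127.25, -4.25, 34.849998474121094), (198.75, -0.25, 35.400001525878906)]
blue: [([-0.0, -20.8], [5.0, 7.5], 116)]
```

Run:
```python
import cv2,numpy as np
A=cv2.imread("pics/r_before.png").astype(int);B=cv2.imread("pics/r_after.png").astype(int)
def blue(I,x0,x1,y1,y0): 
    c=I[int((70-y1)*2):int((70-y0)*2),int((x0+100)*2):int((x1+100)*2)]; return c[...,0]-c[...,2]
for nm,I in(("before",A),("after",B)):
    for side,(y1,y0) in(("L",(46,20)),("R",(-18,-46))):
        b=blue(I,-12,40,y1,y0); m=b>12
        ys,xs=np.nonzero(m)
        print(nm,side,m.sum(),"x %.1f..%.1f med %.1f"%(xs.min()/2-12,xs.max()/2-12,np.median(xs)/2-12) if len(xs) else "", "y %.1f..%.1f"%(y1-ys.max()/2,y1-ys.min()/2) if len(xs) else "","cols>5px:",(np.nonzero(m.sum(0)>8)[0]/2-12)[[0,-1]] if (m.sum(0)>8).any() else "")
    # brightness profile along the axis, 4 strips averaged
    for y in(0,14,-14):
        p=I[int((70-y)*2)-4:int((70-y)*2)+4].mean((0,2))
        print("y",y,[int(v) for v in p[160::8]])
r=cv2.imread("pics/r_after.png");g=cv2.medianBlur(cv2.cvtColor(r,cv2.COLOR_BGR2GRAY),3)
for p2 in(14,10):
    c=cv2.HoughCircles(g[50:230],cv2.HOUGH_GRADIENT,1,120,param1=50,param2=p2,minRadius=69,maxRadius=77)
    print(sorted((q[0]/2-100,45-q[1]/2,q[2]/2) for q in c[0].tolist()))
```

```text
before L 137 x -4.5..1.5 med -1.5 y 38.0..45.5 cols>5px: [-3.5  0.5]
before R 355 x -3.5..2.0 med -0.5 y -45.5..-18.0 cols>5px: [-3.  2.]
y 0 [77, 77, 77, 77, 77, 76, 76, 76, 76, 77, 78, 78, 77, 78, 78, 78, 176, 240, 238, 229, 236, 236, 238, 232, 227, 232, 227, 228, 233, 247, 247, 245, 246, 246, 225, 218, 218, 216, 164, 220, 244, 242, 238, 240, 235, 249, 245, 188, 228, 226, 250, 249, 233, 240, 238, 240, 230, 103, 91, 93, 134, 141, 143, 142, 151, 164, 213, 215, 215, 213, 178, 148, 148]
y 14 [75, 92, 148, 147, 147, 123, 113, 78, 77, 77, 77, 78, 78, 78, 79, 79, 81, 200, 238, 237, 235, 235, 238, 247, 246, 242, 237, 237, 247, 248, 248, 247, 246, 232, 218, 218, 218, 216, 111, 139, 220, 240, 241, 240, 240, 241, 240, 237, 241, 240, 239, 241, 242, 244, 244, 241, 146, 79, 122, 140, 141, 142, 143, 142, 156, 181, 213, 215, 215, 212, 172, 147, 147]
y -14 [76, 76, 76, 76, 75, 75, 75, 76, 76, 76, 76, 76, 77, 77, 77, 78, 85, 231, 245, 239, 222, 230, 238, 238, 235, 238, 244, 246, 247, 245, 240, 243, 245, 236, 218, 218, 218, 217, 97, 108, 244, 248, 244, 234, 236, 241, 239, 241, 241, 237, 240, 240, 233
[... 840 characters left out ...]
42, 240, 241, 241, 241, 237, 245, 235, 241, 241, 245, 246, 246, 234, 149, 157, 182, 215, 216, 217, 214, 169, 151, 150]
y -14 [78, 77, 78, 78, 77, 77, 76, 77, 78, 77, 110, 249, 243, 240, 222, 241, 241, 237, 243, 249, 240, 240, 242, 247, 243, 245, 246, 236, 237, 250, 249, 246, 243, 248, 244, 234, 235, 234, 236, 237, 235, 236, 218, 234, 240, 184, 169, 250, 247, 244, 233, 240, 241, 239, 242, 244, 237, 241, 240, 228, 221, 234, 229, 173, 152, 174, 215, 217, 217, 216, 178, 151, 151]
[(54.75, -2.25, 35.400001525878906), (126.25, -3.75, 35.45000076293945), (198.75, -0.25, 35.400001525878906)]
[(54.75, -2.25, 35.400001525878906), (126.25, -3.75, 35.45000076293945), (198.75, -0.25, 35.400001525878906)]
```

```bash
python3 -c "
from workcell import finish_job
print(finish_job())"
```

```text
the job is handed in; nothing more can be done
None
```

The white cup is loaded: it went through both flaps, and the row is closed up against the stop. I handed the job in at about 19 s, with the arm well clear.

**What I did:** I gripped the cup, set it upright in the lane mouth, and pushed it through the flaps with shut fingers. The flaps resisted with about 9 N at most. I then pressed the row home in steps of 0.5–1.5 mm. At the end the force rose to 7.3 N with no further advance, under the 12 N lid limit.

**Last checks, measured from the wrist picture:**
- **Row:** lids at lane x = 54.8, 126.3 and 198.8 mm. The spacing is about one lid as it measures in that picture, and there was no gap along the lane axis.
- **Flaps:** both blue leaves lie at x of about 0, as they did before, so they are shut.

**What went wrong or is less certain:**
- **First push missed:** the fingertips really sit about 27 mm behind the stated TCP, so the fingers passed over the lid. The forces read at the ends of those moves were about 1 N. I backed off, lowered the tool and repeated the push.
- **Middle lid:** it read about 4 mm off the lane axis, slightly more than the 3 mm the walls allow, which I put down to measuring error.
- **Final picture not seen:** my picture views were used up, so the last checks are by numbers only. I did not check the bystanders again after the push; no force suggested contact with them.

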